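# Swap two lamp shells between their test docks and start the second test

## Robot

A 6-joint arm with a two-finger parallel gripper is mounted at the origin on the work surface. World frame = base frame: x ahead of the robot, y to its left, z up, the work surface at z = 0. Lengths are in m, angles in rad, forces in N, time in s.
With the tool pointing down it reaches from about 0.2 to 0.875 m from the base axis. Payload 3.4 kg.
Tool frame: the origin (TCP) lies midway between the tips of the shut fingers; the grasp point (between the pads) lies 19 mm behind it; z points along the fingers, y is the line along which they close (so a half turn about z gives the same grasp; the last joint's range is limited). The gripper opens to 94 mm and grips with 3 to 60 N. Pads are 16 mm wide; open, the fingers measure 119 mm over their backs; the gripper's body (75 mm by 177 mm) begins 78 mm behind the grasp point.
Start: joints at [1.171, 0.276, 1.505, -0, 1.361, -0.121], TCP at [0.158, 0.553, 0.205] pointing down, gripper open.
Joint ranges: [-2.89, 2.89], [-0.75, 2.08], [0.22, 2.7], [-1.18, 4.32], [0.11, 2.71], [-2.7, 2.7]. Speed limits (rad/s): [2.57, 2.57, 3.14, 3.14, 3.14, 3.14].

## Interface

Orientations are given as [roll, pitch, yaw] about the fixed x, y, z axes, in that order (R = Rz(yaw) Ry(pitch) Rx(roll)).
In Python, from rig import bot, vision gives the robot as it stands.
- The arm moves only by the shell command python3 -m crank 'ROWS'. ROWS is JSON, one flat list of numbers, 7 for each row, row after row: the shift along the tool's x, y, z in m, then the turn, a rotation vector about the tool's x, y, z in units of 8 degrees (1.0 is 8 degrees), then the finger opening in m, from 0 to 0.094. A call has 1 to 12 rows; each row is the pose to reach, as a shift and turn from the pose commanded when the call began, along the tool's axes at that moment; what a row does not reach only later rows make up. A row lasts 1/10 s, in which the tool goes at most 50 mm and 8.59 degrees, less where a joint would pass 70% of its speed; a pose out of reach is approached as far as the arm can. A call with a gripper value outside its range is refused whole. The fingers move at their own pace and stop on an object; the grip force is fixed at half the most. Time passes only in rows, so rows that repeat a pose let the fingers close. It gives the time, the measured TCP pose, the force, the opening and the grip force at its end, in the units of the state.
- bot.read_state(): the state, without advancing time (a new reading comes with each control period).
- vision.grab_frame(name): name is "scene" or "side" or "wrist"; returns the picture (384x512x3 uint8, red, green, blue); there is no depth.
- vision.camera_params(name): a dict with "fx", "fy", "cx", "cy" (pixels), "xyz" and "attitude" of the camera in the world. Camera axes: x right, y down, z forward; pixel columns grow to the right and rows downward; lengths in m; the calibration is good to about 2 mm. A picture is of the moment at which its call begins: read the wrist's pose just before it. camera_params takes no time and is no camera call; for the wrist camera it gives the pose at the moment of the call.
- bot.close_job(): hands the job in; it is judged then, once.
The state is a dict: "clock": time; "q": joint angles; "joint_velocities": joint speeds; "joint_efforts": joint torques, N m; "eef_pos": TCP position; "tcp_rot": TCP orientation; "force": force on the tool from outside, world axes, zero at the start; "ft_torque": the same for the moment, N m; "width": finger opening in m; "finger_force": force on a finger pad.
Only numpy, scipy, OpenCV 4.12 (cv2) and the standard library are available. Lean on these libraries where they do the work, as an engineer would, in place of code of your own. Each camera call takes 0.05 s, during which the arm holds its last target. There are 200 camera calls.

## Task

The first lamp test is over: slide the two round lamp shells into each other's dock, so that each ends right inside the dock the other one came from, with no part sticking out of its mouth. The circuit boards lie loose in the shells, so keep them flat on the bench and never lift or tip them, and leave everything else on the bench where it is. When both shells are in place, push the sprung plunger on the start box fully down and let it come back up.

Things in the scene. Friction and masses are not known exactly. Their poses are not given: they have to be found in the camera images.
- wide_shell: the wider, lower lamp shell: an open round white plastic tub with a flat green circuit board (look only) on its floor, outer diameter 76, height 32, wall 4, floor 4 mm thick, 0.22 kg; the inside is free from 8 mm above the bench up. Origin: centre of its underside, z up.
- narrow_shell: the narrower, taller lamp shell, made in the same way: outer diameter 56, height 46, wall 4, floor 4 mm thick, 0.18 kg; the inside is free from 8 mm above the bench up. Origin: centre of its underside, z up.
- dock_left: fixed dock on the robot's left (+y): a U of aluminium walls 22 high and 6 thick on the bench, no sill, inside 94 wide (its y), 92 deep (its x), open at its -x end, which looks to the middle of the bench. Behind it (x 52 to 102) a grey box 80 wide, 50 high. Origin: middle of the inside, bench height; a shell is right inside if no part is past x = -46. Place and yaw vary.
- dock_right: the same dock on the robot's right (-y), its mouth (-x end) also looking towards the middle of the bench. Same sizes and origin.
- start_box: fixed grey box 50 x 50 mm, 45 mm high, beyond the middle of the bench, with the plunger on top. Origin: centre of its underside.
- plunger_top (a point): centre of the top of the plunger's round black cap (32 mm diameter, 8 mm thick), 72 mm above the bench when up; it is pushed straight down.
- plunger (a joint): how far the plunger is pressed down, m: 0 up, 0.015 fully down; the spring takes 2 N at the start and 7 N fully down and pushes it back up.
- spool: bystander: upright solder spool, 48 mm diameter, 44 mm high. Origin: centre of its underside. It stands in the middle area of the bench.
- flux_bottle: bystander: upright small white bottle with black cap, 32 mm diameter, 75 mm high. Origin: centre of its underside. Middle area.
- screw_tub: bystander: closed round grey tub with black lid, 44 mm diameter, 48 mm high. Origin: centre of its underside. Middle area.
- tape_roll: bystander: roll of tape lying flat, 72 mm outer diameter, 20 mm high. Origin: centre of its underside. At the far side.
- screwdriver: bystander: screwdriver lying along its x, 170 mm long, up to about 30 mm thick. Near the robot.
- multimeter: bystander: black meter lying flat, 130 (its x) x 70 (its y) x 36 mm. Origin: centre of its underside. Near the robot.
- heat_sink: bystander: finned aluminium block, 60 (its x) x 50 (its y) x 28 mm. Origin: centre of its underside. At the far side.
Not all that is in view belongs to the job. Leave any orange look-alike of the narrow_shell alone.

How it is judged:
By the outcome, as a careful person would: the job done as asked, in the order asked, and still so for the second after the job is handed in, with the robot touching nothing.
It also fails if it takes over 72 s, if anything falls off the work surface, if the arm or the gripper's body presses on something with over 40 N, if the wrist force passes 120 N, or if a joint passes its speed limit or range.

## Working session

There is one attempt and no reset: what is moved stays moved. The work goes in short steps, Python scripts to look and compute and a shell command to move; the robot and the scene stay as the last step left them, time stands still between calls to the robot, and variables do not carry over. Pictures are saved under pics/ and viewed, at most 10 in all, crops included, and the job is handed in when it is done.

```bash
ls; mkdir -p pics; python3 - <<'E'
from rig import bot, vision
import cv2
s=bot.read_state(); print({k:s[k] for k in('clock','eef_pos','tcp_rot','width')})
for n in("scene","side"):
    im=vision.grab_frame(n); cv2.imwrite(f'pics/{n}0.png',im[:,:,::-1]); print(n,vision.camera_params(n))
print(vision.camera_params('wrist'))
E
```

```text
pics
{'clock': 0.0, 'eef_pos': array([0.15801701, 0.55228203, 0.20462035]), 'tcp_rot': array([-3.13982605e+00, -2.16766643e-04,  2.86281770e+00]), 'width': 0.0944510864882296}
scene {'fx': 394.6599149648321, 'fy': 394.6599149648321, 'cx': 252.5478743219481, 'cy': 184.71627359059843, 'xyz': array([1.12628313, 0.66048792, 0.68113731]), 'attitude': array([-2.16981459, -0.00481467,  2.44144313])}
side {'fx': 463.1444675806966, 'fy': 463.1444675806966, 'cx': 252.11922047960758, 'cy': 190.25960163534813, 'xyz': array([-0.27366988, -0.72545556,  0.73592088]), 'attitude': array([-2.11797825, -0.02359488, -0.81602952])}
{'fx': 285.0628376202036, 'fy': 285.0628376202036, 'cx': 253.55147089774113, 'cy': 189.78067251597304, 'xyz': array([0.09513517, 0.56981364, 0.3832778 ]), 'attitude': array([2.90955478e+00, 1.21185131e-03, 1.29166421e+00])}
```

View pics/scene0.png

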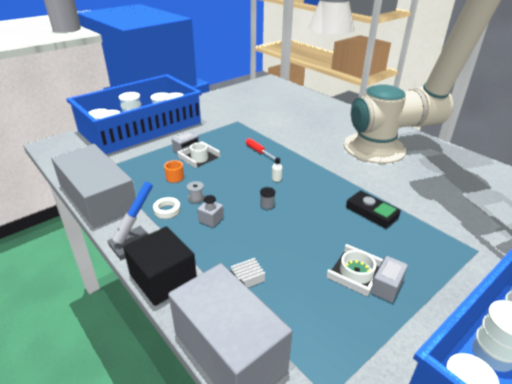

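View pics/side0.png

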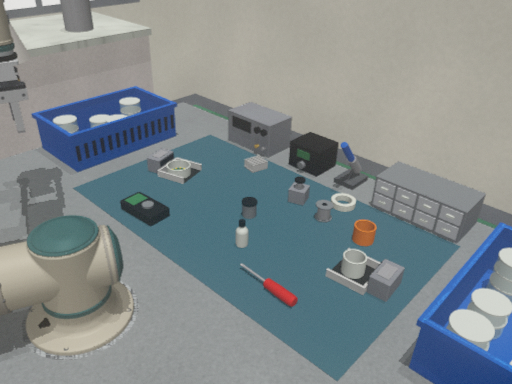

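The scene view shows the wide shell in dock_left at about (357,266) and a narrow white shell in dock_right at (199,152). The orange look-alike is at (175,171), and the start box with its plunger is at (210,212). The spool is at (196,192), the bottle at (277,170) and the tub at (267,198).

Next I'll get rough world positions from both views, plus a wrist picture.

```bash
cat > h.py <<'E'
import numpy as np, cv2
from scipy.spatial.transform import Rotation as R
from rig import bot, vision
def cam(n):
    p=vision.camera_params(n); return p,R.from_euler('xyz',p['attitude']).as_matrix()
def ray(c,u,v,z):
    p,M=c; d=M@np.array([(u-p['cx'])/p['fx'],(v-p['cy'])/p['fy'],1]); o=np.array(p['xyz'])
    return (o+d*(z-o[2])/d[2])[:2]
def grab(n,f):
    c=cam(n); im=vision.grab_frame(n); cv2.imwrite(f'pics/{f}.png',im[:,:,::-1]); np.savez(f'pics/{f}.npz',xyz=c[0]['xyz'],M=c[1]); return c,im
def load(f,n='wrist'):
    p=dict(vision.camera_params(n)); d=np.load(f'pics/{f}.npz'); p['xyz']=d['xyz']; return (p,d['M']),cv2.imread(f'pics/{f}.png')
E
python3 - <<'E'
from h import *
np.set_printoptions(precision=3,suppress=True)
a,b=cam('scene'),cam('side')
for n,z,p,q in [('wide rim',.032,(357,264),(179,168)),('narrow rim',.046,(199,148),(354,259)),('orange',.046,(175,165),(365,228)),
 ('plunger',.072,(210,201),(300,183)),('spool',.044,(196,185),(324,206)),('bottle',.075,(277,160),(242,223)),('tub',.048,(267,191),(249,202)),
 ('tape',.02,(167,207),(344,202)),('sink',.028,(249,272),(256,162)),('meter',.036,(373,208),(145,207)),('drv handle',.015,(256,146),(280,291)),('drv tip',.015,(278,160),(243,267))]:
    print(n,ray(a,*p,z),ray(b,*q,z))
grab('wrist','w0')
E
```

```text
wide rim [0.534 0.329] [0.513 0.308]
narrow rim [ 0.522 -0.326] [ 0.508 -0.337]
orange [ 0.639 -0.284] [ 0.633 -0.29 ]
plunger [ 0.682 -0.033] [ 0.657 -0.058]
spool [ 0.648 -0.153] [ 0.645 -0.154]
bottle [ 0.411 -0.07 ] [ 0.397 -0.082]
tub [0.515 0.003] [0.509 0.   ]
tape [ 0.75  -0.145] [ 0.736 -0.163]
sink [0.735 0.188] [0.723 0.171]
meter [0.338 0.23 ] [0.304 0.194]
drv handle [ 0.331 -0.26 ] [ 0.332 -0.263]
drv tip [ 0.337 -0.141] [ 0.332 -0.149]
```

View pics/w0.png

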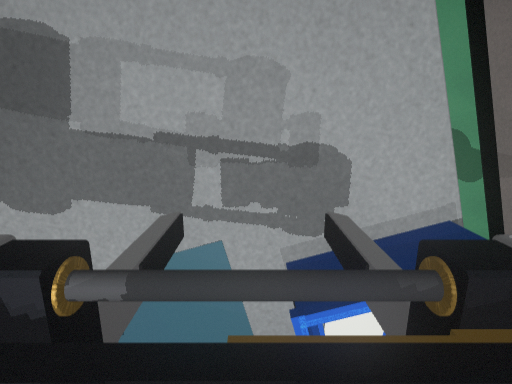

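The wrist camera looks along tool +x, so at the start pose it shows only bare bench. I'll turn it to face dock_left.

```bash
cat >> h.py <<'E'
def row(x,y,z,yaw,s=None):
    s=s or bot.read_state(); p=s['eef_pos']; M=R.from_euler('xyz',s['tcp_rot'])
    T=R.from_euler('xyz',[np.pi,0,yaw])
    print(np.round(M.inv().apply(np.array([x,y,z])-p),4),np.round((M.inv()*T).as_rotvec(degrees=True)/8,2),'d',round(float(np.linalg.norm(np.array([x,y,z])-p)),3))
E
python3 - <<'E'
from h import *
row(.52,.165,.205,np.pi/2)
E
```

```text
[-4.545e-01 -2.729e-01  1.000e-04] [-0.01  0.    9.25] d 0.53
```

```bash
python3 -m crank '[-0.454,-0.273,0,0,0,9.25,0.02,-0.454,-0.273,0,0,0,9.25,0.02,-0.454,-0.273,0,0,0,9.25,0.02,-0.454,-0.273,0,0,0,9.25,0.02,-0.454,-0.273,0,0,0,9.25,0.02,-0.454,-0.273,0,0,0,9.25,0.02,-0.454,-0.273,0,0,0,9.25,0.02,-0.454,-0.273,0,0,0,9.25,0.02,-0.454,-0.273,0,0,0,9.25,0.02,-0.454,-0.273,0,0,0,9.25,0.02,-0.454,-0.273,0,0,0,9.25,0.02,-0.454,-0.273,0,0,0,9.25,0.02]'
python3 - <<'E'
from h import *
grab('wrist','w1'); row(.52,.165,.205,np.pi/2); row(.52,-.17,.205,-np.pi/2)
E
```

```text
clock: 1.35
eef_pos: [0.5222, 0.1623, 0.2048]
tcp_rot: [3.141, 0.001, 1.566]
force: [-0.6, 0.1, -0.4]
width: 0.0199
finger_force: 0.0
[ 0.0009 -0.0003 -0.0002] [-0.01 -0.   -0.02] d 0.001
[-3.341e-01  7.000e-04 -2.000e-04] [-0.000e+00  1.000e-02  2.248e+01] d 0.334
```

View pics/w1.png

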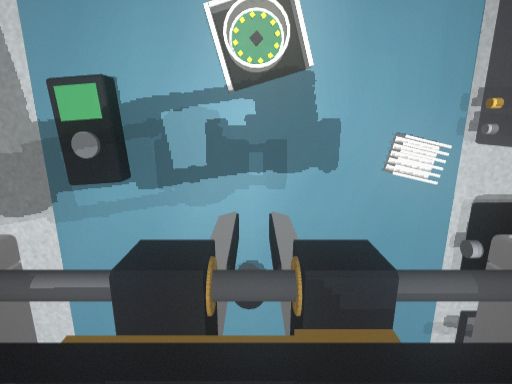

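The wide shell in dock_left is cut off by the top edge, with its rim centred at about (257,33). The mouth faces the camera, with wall ends at about (231,89) and (311,66). I'll move 80 mm closer to see all of it.

```bash
python3 -m crank '[0.08,0,0,0,0,0,0.02,0.08,0,0,0,0,0,0.02,0.08,0,0,0,0,0,0.02]'
python3 - <<'E'
from h import *
c,im=grab('wrist','w2'); row(.38,-.33,.205,0)
cv2.imwrite('pics/w2c.png',cv2.resize(im[0:220,130:390,::-1],None,fx=3,fy=2.7*1.0,interpolation=cv2.INTER_CUBIC)[:594,:])
E
```

```text
clock: 1.7
eef_pos: [0.5179, 0.2498, 0.2052]
tcp_rot: [-3.14, -0.002, 1.576]
force: [-0.7, -0.0, -0.5]
width: 0.02
finger_force: 0.0
[-5.772e-01 -1.406e-01  2.000e-04] [-1.000e-02  1.000e-02  1.128e+01] d 0.594
```

View pics/w2c.png

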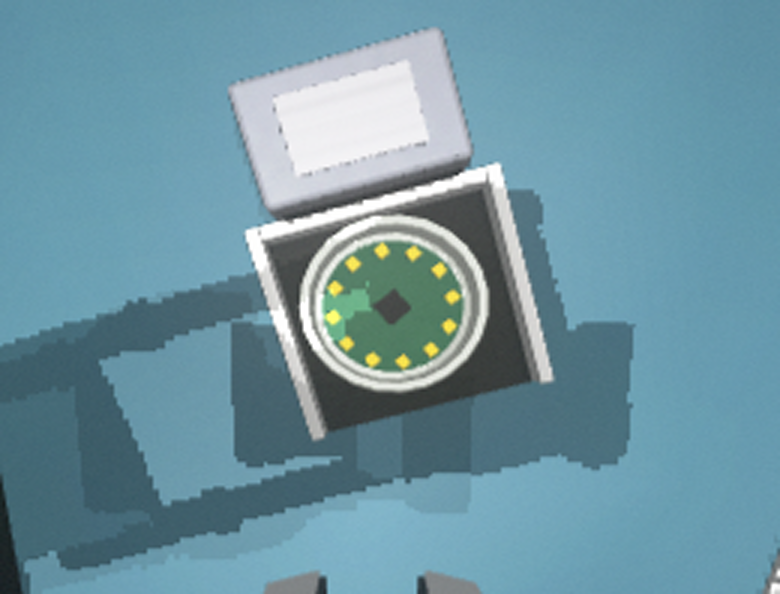

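The crop shows the wide shell's rim centre at crop pixel (394,304). The outer wall tops are at back-left (247,232), back-right (500,165), mouth-left (314,440) and mouth-right (553,380).

```bash
python3 - <<'E'
from h import *
c,im=load('w2'); f=lambda u,v,z:ray(c,130+u/3,v/2.7,z)
P=[f(247,232,.022),f(500,165,.022),f(553,380,.022),f(314,440,.022)]
bl,br,mr,ml=P
print(np.round(P,4)); print('widths (.106)',np.linalg.norm(bl-br),np.linalg.norm(ml-mr),'depths(.098)',np.linalg.norm(bl-ml),np.linalg.norm(br-mr))
x=(bl+br-ml-mr)/2; yaw=np.arctan2(x[1],x[0]); x/=np.linalg.norm(x)
print('yaw',yaw,np.degrees(yaw),'origin',(P[0]+P[1]+P[2]+P[3])/4-x*.003)
e=[f(394,304,.032),f(301,304,.032),f(488,304,.032),f(394,215,.032),f(394,391,.032)]
print('rim',np.round(e,4),'diam',np.linalg.norm(e[1]-e[2]),np.linalg.norm(e[3]-e[4]))
row(.38,-.33,.205,0)
E
python3 -m crank '[-0.577,-0.14,0,0,0,11.27,0.02,-0.577,-0.14,0,0,0,11.27,0.02,-0.577,-0.14,0,0,0,11.27,0.02,-0.577,-0.14,0,0,0,11.27,0.02,-0.577,-0.14,0,0,0,11.27,0.02,-0.577,-0.14,0,0,0,11.27,0.02,-0.577,-0.14,0,0,0,11.27,0.02,-0.577,-0.14,0,0,0,11.27,0.02,-0.577,-0.14,0,0,0,11.27,0.02,-0.577,-0.14,0,0,0,11.27,0.02,-0.577,-0.14,0,0,0,11.27,0.02,-0.577,-0.14,0,0,0,11.27,0.02]'
python3 -m crank '[0,0,0,0,0,0,0.02,0,0,0,0,0,0,0.02]'
python3 - <<'E'
from h import *
c,im=grab('wrist','w3')
cv2.imwrite('pics/w3c.png',cv2.resize(im[0:230,60:460,::-1],None,fx=2,fy=2,interpolation=cv2.INTER_CUBIC))
E
```

```text
[[0.4684 0.358 ]
 [0.5686 0.3862]
 [0.5944 0.2936]
 [0.4942 0.2651]]
widths (.106) 0.10412385932841685 0.1040971079240636 depths(.098) 0.09643585357956724 0.0961016569608114
yaw 1.8424981377606688 105.56736705440007 origin [0.53219686 0.32283549]
rim [[0.5273 0.327 ]
 [0.4904 0.3268]
 [0.5647 0.3272]
 [0.5269 0.364 ]
 [0.5278 0.2889]] diam 0.07431877414588116 0.07507160367258368
[-5.772e-01 -1.406e-01  2.000e-04] [-1.000e-02  1.000e-02  1.128e+01] d 0.594
clock: 2.95
eef_pos: [0.378, -0.3332, 0.2056]
tcp_rot: [3.141, 0.0, -0.004]
force: [2.0, 0.5, -0.4]
width: 0.0199
finger_force: 0.0
clock: 3.15
eef_pos: [0.3788, -0.3313, 0.2051]
tcp_rot: [-3.14, 0.001, -0.004]
force: [-0.5, 0.1, -0.2]
width: 0.0198
finger_force: 0.0
```

View pics/w3c.png

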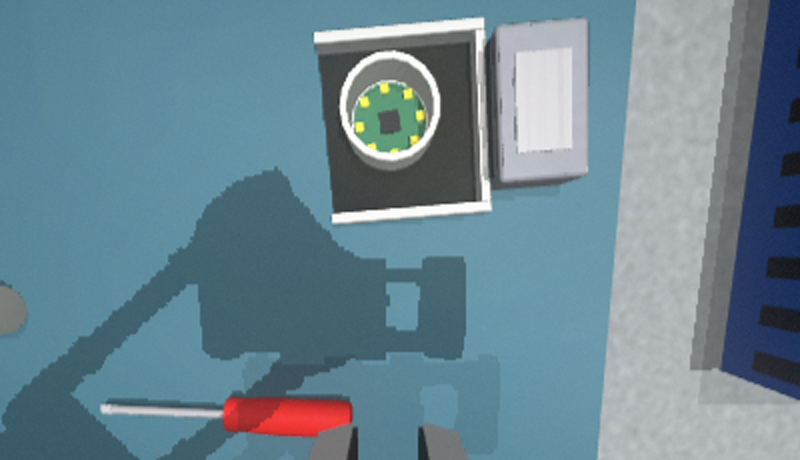

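In the crop, the narrow shell (white, green board inside) has its rim centre at (390,105). The outer dock tops are at far-mouth (314,34), far-back (484,19), near-back (491,210) and near-mouth (333,220). Next is one picture of the middle of the bench.

```bash
python3 - <<'E'
from h import *
c,im=load('w3'); f=lambda u,v,z:ray(c,60+u/2,v/2,z)
# dock x ~ -y world (image right); left wall(+y dock) = +x world = far
P=[f(484,19,.022),f(491,210,.022),f(333,220,.022),f(314,34,.022)]
bl,br,mr,ml=P
print(np.round(P,4)); print('widths (.106)',np.linalg.norm(bl-br),np.linalg.norm(ml-mr),'depths(.098)',np.linalg.norm(bl-ml),np.linalg.norm(br-mr))
x=(bl+br-ml-mr)/2; yaw=np.arctan2(x[1],x[0]); x/=np.linalg.norm(x)
print('yaw',yaw,np.degrees(yaw),'origin',(P[0]+P[1]+P[2]+P[3])/4-x*.003)
e=[f(390,105,.046),f(340,105,.046),f(440,105,.046),f(390,52,.046),f(390,158,.046)]
print('rim',np.round(e,4),'diam',np.linalg.norm(e[1]-e[2]),np.linalg.norm(e[3]-e[4]))
row(.30,-.03,.30,0)
E
```

```text
[[ 0.5699 -0.3877]
 [ 0.4659 -0.3955]
 [ 0.4605 -0.2992]
 [ 0.5628 -0.2911]]
widths (.106) 0.10423351623485902 0.10254661478966261 depths(.098) 0.09687257913435426 0.09649465029379557
yaw -1.506018175813879 -86.28848534412647 origin [ 0.51459559 -0.34036978]
rim [[ 0.52   -0.3342]
 [ 0.5201 -0.3069]
 [ 0.5198 -0.3615]
 [ 0.5461 -0.3343]
 [ 0.4927 -0.3341]] diam 0.054617510164246194 0.053421666474458215
[-0.08   -0.3003 -0.0942] [-0.01  0.   -0.02] d 0.325
```

```bash
python3 -m crank '[-0.08,-0.3,-0.094,0,0,0,0.02,-0.08,-0.3,-0.094,0,0,0,0.02,-0.08,-0.3,-0.094,0,0,0,0.02,-0.08,-0.3,-0.094,0,0,0,0.02,-0.08,-0.3,-0.094,0,0,0,0.02,-0.08,-0.3,-0.094,0,0,0,0.02,-0.08,-0.3,-0.094,0,0,0,0.02,-0.08,-0.3,-0.094,0,0,0,0.02,-0.08,-0.3,-0.094,0,0,0,0.02]'
python3 - <<'E'
from h import *
c,im=grab('wrist','w4')
cv2.imwrite('pics/w4c.png',cv2.resize(im[0:250,60:460,::-1],None,fx=2,fy=2,interpolation=cv2.INTER_CUBIC))
E
```

```text
clock: 4.1
eef_pos: [0.2999, -0.0305, 0.2994]
tcp_rot: [3.141, -0.001, 0.001]
force: [0.2, -0.7, -0.3]
width: 0.0199
finger_force: 0.0
```

View pics/w4c.png

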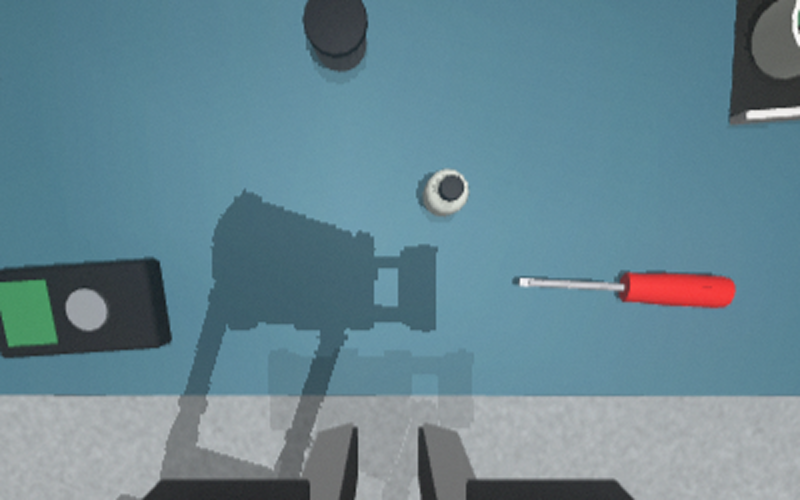

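This picture holds the near half of the bench. The screw tub top is at crop (336,24), the bottle cap at (452,187), the meter's right edge at x≈165 and the screwdriver tip at (515,281). I'll move ahead for the start box and spool.

```bash
python3 -m crank '[0.2,0,0,0,0,0,0.02,0.2,0,0,0,0,0,0.02,0.2,0,0,0,0,0,0.02,0.2,0,0,0,0,0,0.02,0.2,0,0,0,0,0,0.02,0.2,0,0,0,0,0,0.02]'
python3 - <<'E'
from h import *
c,im=grab('wrist','w5')
cv2.imwrite('pics/w5c.png',cv2.resize(im[0:250,60:460,::-1],None,fx=2,fy=2,interpolation=cv2.INTER_CUBIC))
c,im=load('w4'); f=lambda u,v,z:np.round(ray(c,60+u/2,v/2,z),3)
print('tub',f(336,24,.048),'bottle',f(452,187,.075),'meter',f(158,260,.036),f(170,343,.036),'tip',f(515,281,.01))
E
```

```text
clock: 4.75
eef_pos: [0.5008, -0.0331, 0.2971]
tcp_rot: [-3.141, 0.005, -0.004]
force: [0.5, -0.3, 0.6]
width: 0.0198
finger_force: 0.0
tub [0.512 0.003] bottle [ 0.405 -0.075] meter [0.356 0.142] [0.292 0.139] tip [ 0.339 -0.135]
```

View pics/w5c.png

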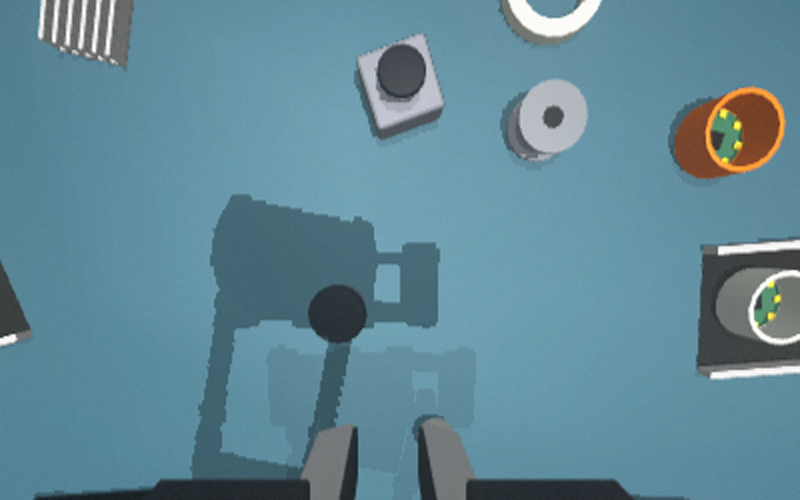

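```bash
python3 - <<'E'
from h import *
c,im=load('w5'); f=lambda u,v,z:np.round(ray(c,60+u/2,v/2,z),4)
print('cap',f(401,71,.072),'cap diam',f(377,71,.072)-f(425,71,.072),'box',*[f(u,v,.045) for u,v in((357,60),(424,36),(443,98),(379,128))])
print('spool',f(553,117,.044),'tub',f(337,313,.048),'sink',f(126,67,.028),'orange',f(745,130,.046), 'narrow',f(790,306,.046),'Lmouth',f(30,337,.022))
row(.527,.327,.10,0)
E
```

```text
cap [ 0.6755 -0.0435] cap diam [1.00e-04 3.09e-02] box [ 0.6897 -0.0139] [ 0.7042 -0.0596] [ 0.6655 -0.0732] [ 0.6464 -0.0287]
spool [ 0.6532 -0.1505] tub [0.517  0.0037] sink [0.6906 0.1517] orange [ 0.6438 -0.285 ] narrow [ 0.5207 -0.3364] Lmouth [0.4954 0.2534]
[ 0.0266 -0.3598  0.1981] [-0.    0.03 -0.03] d 0.412
```

Both views agree to within a few millimetres. Going to the wide shell: across, then down to TCP z = 14 mm.

```bash
python3 -m crank '[0.027,-0.36,0.1,0,0,0,0.02,0.027,-0.36,0.1,0,0,0,0.02,0.027,-0.36,0.1,0,0,0,0.02,0.027,-0.36,0.1,0,0,0,0.02,0.027,-0.36,0.1,0,0,0,0.02,0.027,-0.36,0.1,0,0,0,0.02,0.027,-0.36,0.1,0,0,0,0.02,0.027,-0.36,0.1,0,0,0,0.02,0.027,-0.36,0.2,0,0,0,0.02,0.027,-0.36,0.2,0,0,0,0.02,0.027,-0.36,0.2,0,0,0,0.02,0.027,-0.36,0.2,0,0,0,0.02]'
python3 - <<'E'
from h import *
row(.527,.327,.014,0)
E
```

```text
clock: 6.0
eef_pos: [0.5279, 0.327, 0.1004]
tcp_rot: [3.141, 0.001, -0.003]
force: [0.3, -0.2, 1.0]
width: 0.02
finger_force: 0.0
[-0.0009 -0.      0.0864] [ 0.    0.   -0.02] d 0.086
```

```bash
python3 -m crank '[0,0,0.045,0,0,0,0.02,0,0,0.07,0,0,0,0.02,0,0,0.086,0,0,0,0.02,0,0,0.086,0,0,0,0.036,0,0,0.086,0,0,0,0.04,0,0,0.086,0,0,0,0.04,0,0,0.086,0,0,0,0.04]'
```

```text
clock: 6.7
eef_pos: [0.5307, 0.3285, 0.0165]
tcp_rot: [-3.14, -0.005, -0.002]
force: [0.5, -1.8, 7.4]
width: 0.0392
finger_force: 18.3
```

```bash
python3 -m crank '[0,0,0,0,0,0,0.037,0,0,0,0,0,0,0.037,0,0,0,0,0,0,0.037]'
```

```text
clock: 7.0
eef_pos: [0.5284, 0.3282, 0.0138]
tcp_rot: [-3.141, -0.0, -0.002]
force: [0.1, 0.9, -0.3]
width: 0.0371
finger_force: 0.0
```

```bash
python3 -m crank '[0.003,0.012,0,0,0,0,0.037,0.01,0.036,0,0,0,0,0.037,0.017,0.06,0,0,0,0,0.037,0.024,0.085,0,0,0,0,0.037,0.03,0.108,0,0,0,0,0.037,0.01,0.125,0,0,0,0,0.037,-0.01,0.142,0,0,0,0,0.037,-0.03,0.16,0,0,0,0,0.037,-0.05,0.178,0,0,0,0,0.037,-0.07,0.196,0,0,0,0,0.037,-0.087,0.212,0,0,0,0,0.037,-0.087,0.212,0,0,0,0,0.037]'
python3 -m crank '[0,0,0,0,0,0,0.02,0,0,0,0,0,0,0.02,0,0,0,0,0,0,0.02,0,0,-0.05,0,0,0,0.02,0,0,-0.1,0,0,0,0.02,0,0,-0.14,0,0,0,0.02,0,0,-0.14,0,0,0,0.02]'
python3 - <<'E'
from h import *
row(.520,-.335,.154,0)
grab('scene','s2'); grab('side','d2')
cv2.imwrite('pics/chk.png',np.hstack([cv2.imread('pics/s2.png')[120:320,120:470],cv2.imread('pics/d2.png')[120:320,90:440]]))
E
```

```text
clock: 8.2
eef_pos: [0.4378, 0.1142, 0.0133]
tcp_rot: [3.14, 0.003, -0.004]
force: [-0.6, -0.8, 0.4]
width: 0.0372
finger_force: 0.3
clock: 8.9
eef_pos: [0.4457, 0.1173, 0.1589]
tcp_rot: [-3.14, -0.012, -0.001]
force: [0.4, -0.2, -0.3]
width: 0.02
finger_force: 0.0
[0.0748 0.4522 0.0051] [-0.01 -0.09 -0.01] d 0.458
```

Checking by numbers where the wide shell's green board now lies in the side and scene views.

```bash
cat >> h.py <<'E'
def board(n,f,xy,z=.0085,r=.045):
    c,im=load(f,n); p,M=c
    d=M.T@(np.array([*xy,z])-p['xyz']); u0,v0=p['fx']*d[0]/d[2]+p['cx'],p['fy']*d[1]/d[2]+p['cy']
    h=cv2.cvtColor(im,cv2.COLOR_BGR2HSV); m=cv2.inRange(h,(45,60,30),(85,255,255))|cv2.inRange(h,(20,90,90),(35,255,255))
    k=np.zeros_like(m); cv2.circle(k,(int(u0),int(v0)),int(r*p['fx']/d[2]),255,-1); m&=k
    v,u=np.nonzero(m); return len(u), len(u) and np.round(ray(c,(u.min()+u.max())/2,(v.min()+v.max())/2,z),4)
E
python3 - <<'E'
from h import *
print(board('scene','s2',(.44,.115)),board('side','d2',(.44,.115)))
print(board('scene','s2',(.52,-.335)),board('side','d2',(.52,-.335)))
print(board('scene','scene0' if 0 else 's2',(.53,.325)))
E
```

```text
(50, array([0.4291, 0.1024])) (39, array([0.4518, 0.1243]))
(0, 0) (0, 0)
(0, 0)
```

The two views average to (0.440, 0.113), so the wide shell is parked as planned. Now the narrow shell.

```bash
python3 -m crank '[0.08,0.45,0,0,0,0,0.006,0.08,0.45,0,0,0,0,0.006,0.08,0.45,0,0,0,0,0.006,0.08,0.45,0,0,0,0,0.006,0.08,0.45,0,0,0,0,0.006,0.08,0.45,0,0,0,0,0.006,0.08,0.45,0,0,0,0,0.006,0.08,0.45,0,0,0,0,0.006,0.08,0.45,0,0,0,0,0.006,0.08,0.45,0,0,0,0,0.006,0.08,0.45,0.04,0,0,0,0.006,0.08,0.45,0.04,0,0,0,0.006]'
python3 - <<'E'
from h import *
row(.520,-.335,.014,0)
E
```

```text
clock: 10.2
eef_pos: [0.5157, -0.3306, 0.1066]
tcp_rot: [-3.132, 0.011, -0.003]
force: [-2.2, 1.0, 0.2]
width: 0.0062
finger_force: 0.0
[0.0053 0.0053 0.0925] [-0.07  0.08 -0.02] d 0.093
```

```bash
python3 -m crank '[0,0,0.0,0,0,0,0.006,0,0,0.04,0,0,0,0.006,0,0,0.075,0,0,0,0.006,0,0,0.1,0,0,0,0.006,0,0,0.1,0,0,0,0.0165,0,0,0.1,0,0,0,0.0165,0,0,0.1,0,0,0,0.0165,0,0,0.1,0,0,0,0.0165]'
```

```text
clock: 11.0
eef_pos: [0.5211, -0.3345, 0.0155]
tcp_rot: [3.14, -0.003, -0.002]
force: [0.6, 0.3, 0.3]
width: 0.0164
finger_force: 0.2
```

```bash
python3 -m crank '[-0.001,-0.015,0,0,0,0,0.0165,-0.003,-0.04,0,0,0,0,0.0165,-0.005,-0.065,0,0,0,0,0.0165,-0.006,-0.09,0,0,0,0,0.0165,-0.007,-0.115,0,0,0,0,0.0165,0.006,-0.143,0,0,0,0,0.0165,0.018,-0.17,0,0,0,0,0.0165,0.03,-0.195,0,0,0,0,0.0165,0.04,-0.218,0,0,0,0,0.0165,0.048,-0.245,0,0,0,0,0.0165,0.056,-0.27,0,0,0,0,0.0165,0.063,-0.295,0,0,0,0,0.0165]'
python3 - <<'E'
from h import *
row(.583,-.04,.014,0)
E
```

```text
clock: 12.2
eef_pos: [0.5837, -0.0378, 0.0145]
tcp_rot: [3.141, -0.001, -0.002]
force: [-0.6, -1.8, 1.4]
width: 0.0165
finger_force: 2.0
[-0.0007  0.0022  0.0005] [ 0.01 -0.01 -0.01] d 0.002
```

```bash
python3 -m crank '[0.007,-0.024,0,0,0,0,0.0165,0.006,-0.05,0,0,0,0,0.0165,0.004,-0.08,0,0,0,0,0.0165,0.002,-0.11,0,0,0,0,0.0165,-0.003,-0.14,0,0,0,0,0.0165,-0.008,-0.17,0,0,0,0,0.0165,-0.012,-0.2,0,0,0,0,0.0165,-0.017,-0.23,0,0,0,0,0.0165,-0.021,-0.255,0,0,0,0,0.0165,-0.021,-0.255,0,0,0,0,0.0165]'
python3 - <<'E'
from h import *
row(.531,.327,.014,0)
E
```

```text
clock: 13.2
eef_pos: [0.5621, 0.2194, 0.0143]
tcp_rot: [-3.14, -0.001, 0.001]
force: [-1.2, 0.8, 1.8]
width: 0.0166
finger_force: 0.9
[-0.031  -0.1076  0.0005] [-0.01 -0.01  0.01] d 0.112
```

```bash
python3 -m crank '[-0.007,-0.025,0,0,0,0,0.0165,-0.014,-0.05,0,0,0,0,0.0165,-0.02,-0.074,0,0,0,0,0.0165,-0.025,-0.092,0,0,0,0,0.0165,-0.029,-0.106,0,0,0,0,0.0165,-0.031,-0.112,0,0,0,0,0.0165,-0.031,-0.112,0,0,0,0,0.0165,-0.031,-0.112,0,0,0,0,0.008,-0.031,-0.112,0,0,0,0,0.008]'
python3 -m crank '[0,0,-0.04,0,0,0,0.008,0,0,-0.09,0,0,0,0.008,0,0,-0.14,0,0,0,0.008,0,0,-0.14,0,0,0,0.008]'
python3 - <<'E'
from h import *
grab('side','d3'); grab('scene','s3')
print([board(n,f,(.531,.327)) for n,f in(('scene','s3'),('side','d3'))])
row(.440,.114,.154,0)
E
```

```text
clock: 14.1
eef_pos: [0.5323, 0.3275, 0.0133]
tcp_rot: [-3.141, 0.001, -0.004]
force: [0.4, 0.4, 0.1]
width: 0.0079
finger_force: 0.0
clock: 14.5
eef_pos: [0.5369, 0.3299, 0.1612]
tcp_rot: [-3.135, -0.013, -0.003]
force: [0.0, 0.1, -0.1]
width: 0.0081
finger_force: 0.0
[(0, 0), (0, 0)]
[-9.230e-02  2.143e-01  2.000e-04] [-0.01 -0.02 -0.02] d 0.233
```

```bash
python3 -m crank '[-0.09,0.214,0,0,0,0,0.02,-0.09,0.214,0,0,0,0,0.02,-0.09,0.214,0,0,0,0,0.02,-0.09,0.214,0,0,0,0,0.02,-0.09,0.214,0,0,0,0,0.02,-0.09,0.214,0,0,0,0,0.02]'
python3 - <<'E'
from h import *
row(.440,.115,.014,0)
E
```

```text
clock: 15.2
eef_pos: [0.4378, 0.111, 0.1513]
tcp_rot: [3.14, 0.006, -0.007]
force: [0.5, 0.7, -0.1]
width: 0.0198
finger_force: 0.0
[ 0.003  -0.0042  0.1373] [ 0.01  0.05 -0.05] d 0.137
```

```bash
python3 -m crank '[0,0,0.05,0,0,0,0.02,0,0,0.09,0,0,0,0.02,0,0,0.12,0,0,0,0.02,0,0,0.138,0,0,0,0.02,0,0,0.138,0,0,0,0.037,0,0,0.138,0,0,0,0.037,0,0,0.138,0,0,0,0.037]'
python3 - <<'E'
from h import *
row(.44,.115,.014,0)
E
```

```text
clock: 15.9
eef_pos: [0.4426, 0.1146, 0.016]
tcp_rot: [-3.141, -0.001, -0.002]
force: [0.5, -0.9, -0.3]
width: 0.0365
finger_force: 0.5
[-0.0026 -0.0004  0.002 ] [-0.   -0.01 -0.01] d 0.003
```

```bash
python3 -m crank '[0.015,0.004,0,0,0,0,0.037,0.042,0.012,0,0,0,0,0.037,0.07,0.02,0,0,0,0,0.037,0.098,0.027,0,0,0,0,0.037,0.124,0.034,0,0,0,0,0.037,0.144,0.044,0,0,0,0,0.037,0.15,0.07,0,0,0,0,0.037,0.151,0.1,0,0,0,0,0.037,0.151,0.131,0,0,0,0,0.037,0.145,0.155,0,0,0,0,0.037,0.138,0.18,0,0,0,0,0.037,0.134,0.195,0,0,0,0,0.037]'
python3 - <<'E'
from h import *
row(.508,-.23,.014,0)
E
```

```text
clock: 17.1
eef_pos: [0.5771, -0.0831, 0.0165]
tcp_rot: [3.141, -0.003, -0.004]
force: [0.7, 2.6, -0.3]
width: 0.0369
finger_force: 1.1
[-0.0685  0.1472  0.0023] [ 0.   -0.02 -0.03] d 0.162
```

```bash
python3 -m crank '[-0.012,0.024,0,0,0,0,0.037,-0.024,0.05,0,0,0,0,0.037,-0.037,0.075,0,0,0,0,0.037,-0.05,0.1,0,0,0,0,0.037,-0.062,0.125,0,0,0,0,0.037,-0.067,0.145,0,0,0,0,0.037,-0.067,0.15,0,0,0,0,0.037,-0.067,0.15,0,0,0,0,0.037]'
python3 - <<'E'
from h import *
row(.5148,-.344,.014,0)
E
```

```text
clock: 17.9
eef_pos: [0.5089, -0.2319, 0.0159]
tcp_rot: [3.141, -0.002, -0.004]
force: [0.1, -0.5, -0.3]
width: 0.0372
finger_force: 0.0
[0.0063 0.1121 0.002 ] [ 0.01 -0.01 -0.03] d 0.112
```

```bash
python3 -m crank '[0.002,0.024,0,0,0,0,0.037,0.003,0.048,0,0,0,0,0.037,0.004,0.07,0,0,0,0,0.037,0.005,0.09,0,0,0,0,0.037,0.006,0.104,0,0,0,0,0.037,0.006,0.113,0,0,0,0,0.037,0.006,0.113,0,0,0,0,0.037,0.006,0.113,0,0,0,0,0.02,0.006,0.113,0,0,0,0,0.02]'
python3 -m crank '[0,0,-0.04,0,0,0,0.008,0,0,-0.09,0,0,0,0.008,0,0,-0.14,0,0,0,0.008,-0.13,-0.01,-0.19,0,0,0,0.008,-0.13,-0.01,-0.19,0,0,0,0.008,-0.13,-0.01,-0.19,0,0,0,0.008,-0.13,-0.01,-0.19,0,0,0,0.008,-0.13,-0.01,-0.19,0,0,0,0.008]'
python3 - <<'E'
from h import *
c,im=grab('wrist','w6')
grab('scene','s4')
a=cv2.resize(im[0:200,200:400,::-1],None,fx=2,fy=2); b=cv2.resize(cv2.imread('pics/s4.png')[220:320,300:400],None,fx=4,fy=4)
cv2.imwrite('pics/chk6.png',np.hstack([a,b]))
row(.676,-.0435,.20,0)
E
```

```text
clock: 18.8
eef_pos: [0.5136, -0.3437, 0.0153]
tcp_rot: [3.141, 0.0, -0.002]
force: [-0.4, -0.7, 0.7]
width: 0.0244
finger_force: 0.0
clock: 19.6
eef_pos: [0.3839, -0.3336, 0.2061]
tcp_rot: [3.14, -0.002, -0.003]
force: [-0.2, -0.2, -0.9]
width: 0.0078
finger_force: 0.0
[ 0.2908 -0.2906  0.0052] [-0.   -0.   -0.01] d 0.411
```

View pics/chk6.png

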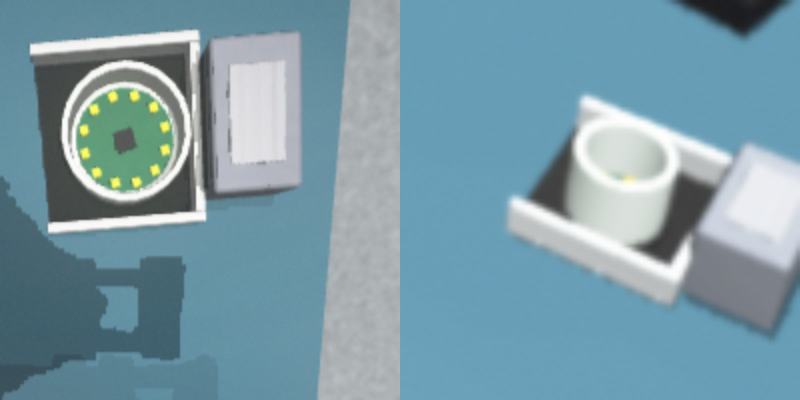

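The left half shows the wide shell well inside dock_right, with its rim centre at (126,131) and the whole rim behind the wall ends at x≈31–49. The right half shows the narrow shell inside dock_left, clear of the mouth. Now the plunger.

```bash
python3 -m crank '[0.291,-0.291,0,0,0,0,0,0.291,-0.291,0,0,0,0,0,0.291,-0.291,0,0,0,0,0,0.291,-0.291,0,0,0,0,0,0.291,-0.291,0,0,0,0,0,0.291,-0.291,0,0,0,0,0,0.291,-0.291,0,0,0,0,0,0.291,-0.291,0,0,0,0,0,0.291,-0.291,0,0,0,0,0,0.291,-0.291,0,0,0,0,0,0.291,-0.291,0.06,0,0,0,0,0.291,-0.291,0.1,0,0,0,0]'
python3 -m crank '[0,0,0,0,0,0,0,0,0,0,0,0,0,0]'
python3 - <<'E'
from h import *
row(.676,-.0435,.055,0)
E
```

```text
clock: 20.9
eef_pos: [0.6762, -0.0445, 0.1057]
tcp_rot: [3.14, -0.004, -0.002]
force: [0.4, 0.7, -0.5]
width: 0.0004
finger_force: 0.0
clock: 21.1
eef_pos: [0.6747, -0.0444, 0.1053]
tcp_rot: [3.142, 0.002, -0.003]
force: [-0.4, -0.1, 1.2]
width: 0.0007
finger_force: 0.0
[ 0.0014 -0.0009  0.0503] [ 0.    0.02 -0.02] d 0.05
```

```bash
python3 -m crank '[0,0,0.02,0,0,0,0,0,0,0.03,0,0,0,0,0,0,0.036,0,0,0,0,0,0,0.042,0,0,0,0,0,0,0.046,0,0,0,0,0,0,0.048,0,0,0,0,0,0,0.049,0,0,0,0,0,0,0.049,0,0,0,0]'
```

```text
clock: 21.9
eef_pos: [0.6765, -0.044, 0.0581]
tcp_rot: [3.14, -0.003, -0.002]
force: [-1.7, -1.9, 6.1]
width: 0.0005
finger_force: 3.2
```

```bash
python3 -m crank '[0,0,0.002,0,0,0,0,0,0,0.003,0,0,0,0,0,0,0.003,0,0,0,0,0,0,0.003,0,0,0,0]'
```

```text
clock: 22.3
eef_pos: [0.6766, -0.044, 0.0571]
tcp_rot: [3.14, -0.004, -0.002]
force: [-2.8, -1.5, 13.9]
width: 0.0002
finger_force: 7.1
```

```bash
python3 -m crank '[0,0,0.002,0,0,0,0,0,0,0.002,0,0,0,0,0,0,0.002,0,0,0,0]'
python3 -m crank '[0,0,-0.01,0,0,0,0,0,0,-0.03,0,0,0,0,0,0,-0.08,0,0,0,0,0,0,-0.13,0,0,0,0,-0.2,0,-0.18,0,0,0,0,-0.2,0,-0.18,0,0,0,0,-0.2,0,-0.18,0,0,0,0,-0.2,0,-0.18,0,0,0,0,-0.2,0,-0.18,0,0,0,0,-0.2,0,-0.18,0,0,0,0]'
python3 - <<'E'
from h import *
grab('wrist','w7'); grab('scene','s5'); grab('side','d5')
cv2.imwrite('pics/fin.png',np.hstack([cv2.resize(cv2.imread('pics/s5.png')[100:300,140:420],None,fx=1.4,fy=1.4),cv2.resize(cv2.imread('pics/d5.png')[100:300,120:400],None,fx=1.4,fy=1.4)]))
c,im=load('w6'); f=lambda u,v:np.round(ray(c,200+u/2,v/2,.032),4)
print('wide rim in right dock',f(126,131),f(62,131),f(191,131))
E
```

```text
clock: 22.6
eef_pos: [0.6766, -0.044, 0.057]
tcp_rot: [3.14, -0.005, -0.002]
force: [-6.4, -0.9, 22.5]
width: 0.0
finger_force: 11.0
clock: 23.6
eef_pos: [0.4752, -0.0427, 0.2327]
tcp_rot: [3.141, -0.003, -0.003]
force: [0.3, -0.4, 0.3]
width: 0.0005
finger_force: 0.0
wide rim in right dock [ 0.5151 -0.3461] [ 0.5152 -0.3092] [ 0.515  -0.3836]
```

View pics/fin.png

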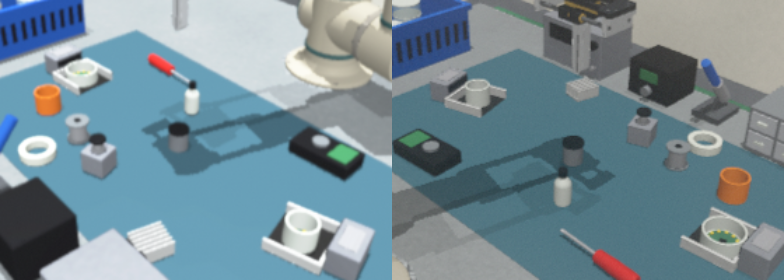

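Both shells are in the swapped docks, the plunger is back up, and the bystanders stand where they were. The wide shell's centre is about 6 mm past its dock's middle, so it is well clear of the mouth.

```bash
python3 -c "
from rig import bot
print(bot.close_job())"
```

```text
the job is handed in; nothing more can be done
None
```

I swapped the two shells by sliding them flat into each other's docks, then pushed the plunger fully down and let it come back up; I handed the job in at about 24 s, and no verdict came back.

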